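# Push the camp plate out over the end of the ledge

## Task

Using only the fingertips, push the black plate along the blue ledge towards the grill grate until the third of it nearest the grate, up to the white line, sticks out past that end of the ledge, so that its edge is easy to take hold of later. Never lift or tip the plate: leave it lying flat, straight along the ledge and still on it. Leave all the other things where they stand.

Things in the scene. Friction and masses are not known exactly. Their poses are not given: they have to be found in the camera images.
- plate: thin black plastic plate, a rectangle 110 (its x) x 150 (its y) x 8 mm thick, about 160 g, loose, lying flat on the ledge, at first up to 15 degrees askew. Origin: centre of its underside. Two white lines run across it (along its x) 25 mm either side of its middle, dividing its length in three equal parts. Too wide to grip. It slides with ordinary friction and stays where it is left; it tips off if more than half of it overhangs
- ledge: blue steel ledge, a low fixed shelf standing on the cart top: 180 mm deep (its x) and 400 mm long (its y), flat top 60 mm above the cart top. Origin: on the cart top, under the centre of the ledge. Both ends (its y = +200 and -200 mm) are open; along the far long side (its x = +84 to +90 mm) runs a rail that stands 12 mm above the flat top; the near side is open. Its y axis is within 20 degrees of the world's y
- grate: dark steel camp grill grate of parallel bars, 220 x 200 mm, 38 mm high on four feet, loose on the cart top beyond one end of the ledge (either one). Origin: centre of its underside. It shows which way to push the plate; not to be moved
- pan: shallow square aluminium pan, 220 x 200 x 35 mm high, beyond the other end of the ledge. Origin: centre of its underside. Not to be moved
- cup: red anodized cup, 76 mm wide, 85 mm high, behind the ledge (farther from the robot). Origin: centre of its underside. Not to be moved
- bottle: aluminium fuel bottle with black cap, 70 mm wide, 190 mm high, behind the ledge. Origin: centre of its underside. Not to be moved
- spatula: green silicone spatula, 240 mm long, lying in front of the ledge (robot side), roughly parallel to it. Origin: underside, near its middle. Not to be moved
- shaker: small amber glass shaker with a steel cap, 40 mm wide, 70 mm high, behind the ledge. Origin: centre of its underside. Not to be moved
- bowl: small white bowl, 110 mm wide, 45 mm high, standing in the pan. Origin: centre of its underside. Not to be moved
Mind the look-alikes: they are no part of the job. Leave any turquoise look-alike of the plate alone.

How it is judged:
By the outcome, as a careful person would: the job done as asked, in the order asked, and still so for the second after the job is handed in, with the robot touching nothing.
It also fails if it takes over 45 s, if anything falls off the work surface, if the arm or the gripper's body presses on something with over 40 N, if the wrist force passes 120 N, or if a joint passes its speed limit or range.

## Robot

A 6-joint arm with a two-finger parallel gripper is mounted at the origin on the work surface. World frame = base frame: x ahead of the robot, y to its left, z up, the work surface at z = 0. Lengths are in m, angles in rad, forces in N, time in s.
With the tool pointing down it reaches from about 0.35 to 0.725 m from the base axis. Payload 4.3 kg.
Tool frame: the origin (TCP) lies on the centre line of the jaws, within the pads' length; the fingertips stand 17 mm ahead of it and the grasp point (between the pads) lies 2 mm behind it (arm.finger_overhang is the z of the fingertips in the tool frame, in m); z points along the fingers, y is the direction in which the jaws open and shut (so a half turn about z gives the same grasp; the last joint's range is limited). The gripper opens to 85 mm and grips with 20 to 120 N. Pads are 22 mm wide; open, the fingers measure 114 mm over their backs; the gripper's body (76 mm by 85 mm) begins 54 mm behind the grasp point. The pads swing forward as they close: fully open they stand 13 mm farther back than shut.
Start: joints at [1.098, 0.377, 0.081, 1.274, 0, 1.46], TCP at [0.204, 0.538, 0.248] pointing down, gripper open.
Joint ranges: [-2.72, 2.72], [-0.84, 1.66], [-1.02, 1.22], [-1.77, 2.12], [-1.37, 1.28], [-3.14, 3.14]. Speed limits (rad/s): [2.57, 2.57, 3.14, 3.14, 3.14, 3.14].

## Interface

Orientations are given as a unit quaternion [w, x, y, z].
In Python, from station import status, eyes, job, arm gives the robot as it stands.
- The arm moves only by the tool play_rows, never from a script. Its argument "plan" is a list that holds one entry, the list of rows, each a list of 5 numbers: the shift along the tool's x, y, z in m, then the turn about the tool's z in degrees, then the opening, from -1 (shut) to 1 (fully open). In form: [[[x, y, z, turn, hand], ...]]. A call has 1 to 5 rows; each row shifts and turns the pose as measured when the row begins, along the tool's axes as they then stand; what a row does not reach is not made up. A row lasts 1/8 s, in which the tool goes at most 62.5 mm and 10.7 degrees, less where a joint would pass 70% of its speed; a pose out of reach is approached as far as the arm can. A call with a gripper value outside its range is refused whole. The fingers move at their own pace and stop on an object; "grip_force" is the grip in N (left out, the last holds). Time passes only in rows, so rows that do not move let the fingers close. It gives the time, the measured TCP pose, the force and the opening at its end, in the units of the state.
- status.observe(): the state, without advancing time (a new reading comes with each control period).
- eyes.get_image(name): name is "scene" or "side" or "wrist"; returns (picture, depth): 400x640x3 uint8, blue, green, red; 400x640 float32, m along the optical axis (not along the pixel's ray), 0 where there is no reading.
- eyes.get_calibration(name): a dict with "camera_matrix" (3x3 intrinsics, pixels), "R" (3x3) and "t" (3): a world point X has camera coordinates R X + t; the wrist camera has in their place "T_tool_cam" (4x4, takes a point from camera to tool coordinates, whose origin is the TCP and whose axes are the flange's). Camera axes: x right, y down, z forward; pixel columns grow to the right and rows downward; lengths in m; the calibration is good to about 2 mm. A picture is of the moment at which its call begins: read the wrist's pose just before it. get_calibration takes no time and is no camera call.
- job.hand_in(): hands the job in, once; it reports no verdict.
The state is a dict: "t": time; "qpos": joint angles; "qd": joint speeds; "effort": joint torques, N m; "position": TCP position; "tool_rot": TCP orientation; "contact_force": force on the tool from outside, world axes, zero at the start; "torque": the same for the moment, N m; "finger_gap": opening from 0.0 (shut) to 1.0 (fully open).
Only numpy, scipy, OpenCV 4.12 (cv2) and the standard library are available. Lean on these libraries where they do the work, as an engineer would, in place of code of your own. Each camera call takes 0.05 s, during which the arm holds its last target.

## Working session

There is one attempt and no reset: what is moved stays moved. The work goes in short steps, Python scripts to look and compute and a tool call to move; the robot and the scene stay as the last step left them, time stands still between calls to the robot, and variables do not carry over. Pictures are saved under pics/ and viewed, and the job is handed in when it is done.

Besides the shell and the picture viewer there is one more tool, called after "Call:" in YAML: its name, and indented under it one key for each argument. play_rows: Moves the arm, as the interface text tells. Its arguments: {"type":"object","properties":{"plan":{"type":"array"},"grip_force":{"type":"number"}},"required":["plan"]}

```bash
mkdir -p pics
cat > h.py <<'E'
import numpy as np,cv2
from station import status,eyes,job,arm
def cap(name,tag):
    im,d=eyes.get_image(name); cv2.imwrite(f'pics/{tag}.png',im); np.savez(f'pics/{tag}.npz',im=im,d=d); return im,d
def cal(name):
    c=eyes.get_calibration(name); return [np.array(c[k]) for k in('camera_matrix','R','t')]
def toplane(name,uv,z):
    K,R,t=cal(name); C=-R.T@t; out=[]
    for u,v in uv:
        r=R.T@np.linalg.solve(K,[u,v,1]); out.append(C+r*(z-C[2])/r[2])
    return np.array(out)
E
python3 - <<'E'
from h import *
print(status.observe()); print(arm.finger_overhang)
cap('scene','s0');cap('side','d0')
for n in('scene','side'):
    K,R,t=cal(n);print(n,K,-R.T@t,R[2])
E
```

```text
{'t': 0.0, 'qpos': array([1.09769377e+00, 3.78075654e-01, 7.96254210e-02, 1.27437633e+00,
       1.36903765e-06, 1.46051291e+00]), 'qd': array([ 0.0024204 ,  0.00137756,  0.00038799, -0.0004773 , -0.00185605,
        0.00061792]), 'effort': array([ 2.87067218e-03, -4.63601017e+01,  2.69878954e+01,  2.05256831e-02,
        1.53713913e-04,  1.12422131e-05]), 'position': array([0.2037783 , 0.53702478, 0.24735345]), 'tool_rot': array([-2.92577757e-04,  1.80416098e-01,  9.83589854e-01, -9.72042598e-04]), 'contact_force': array([ 0.36462005, -0.50361988,  0.30349729]), 'torque': array([-0.00041191,  0.00773947, -0.02431802]), 'finger_gap': 0.9981278203146585}
0.017
scene [[396.73398507   0.         315.22374781]
 [  0.         396.73398507 205.4361744 ]
 [  0.           0.           1.        ]] [1.03609651 0.58208573 0.83819447] [-0.48563205 -0.51565597 -0.70587565]
side [[518.90292268   0.         323.10749543]
 [  0.         518.90292268 194.9025754 ]
 [  0.           0.           1.        ]] [-0.034933   -0.73864122  1.21117652] [ 0.36524764  0.53174059 -0.76409823]
```

View pics/s0.png

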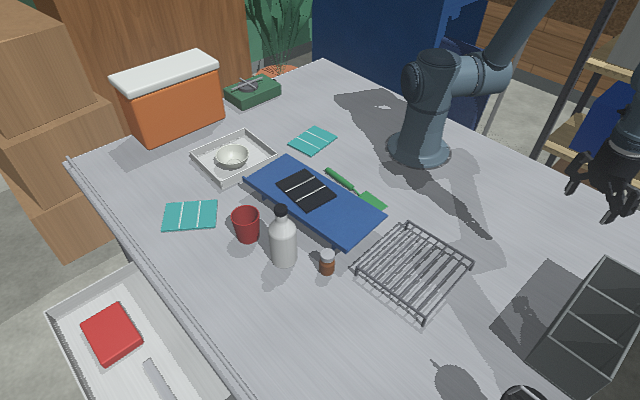

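View pics/d0.png

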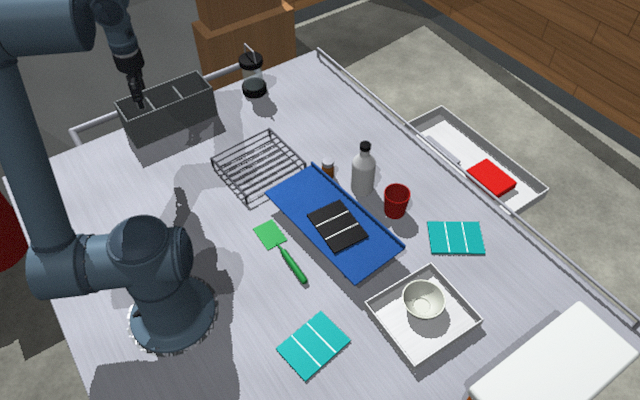

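The scene view shows the black plate at about (305,190) on the blue ledge. The grate is at (415,268), towards +y, and the pan is at (233,155), towards -y. The side view agrees, with the plate at (337,226) and the grate at (258,167). Next I measure them by colour masks.

```bash
cat > m.py <<'E'
from h import *
def measure(name,im,debug=None):
    hsv=cv2.cvtColor(im,cv2.COLOR_BGR2HSV)
    blue=cv2.inRange(hsv,(100,120,60),(125,255,255))
    # search region: project box around ledge
    n,l,st,ce=cv2.connectedComponentsWithStats(blue)
    K,R,t=cal(name)
    roi=np.zeros_like(blue); 
    pc=R@np.array([.5,0.02,.06])+t; 
    best=None
    for i in range(1,n):
        if st[i,4]<1500: continue
        p=toplane(name,[ce[i]],.06)[0]
        print(' blue comp',ce[i].round(),st[i,4],p.round(3))
        if np.hypot(*(p[:2]-[.5,.05]))<.35 and (best is None or st[i,4]>st[best,4]): best=i
    m=(l==best).astype(np.uint8)
    hull=cv2.convexHull(cv2.findContours(m,0,2)[0][0] if 0 else np.vstack(cv2.findContours(m,0,2)[0]))
    hm=np.zeros_like(blue); cv2.fillConvexPoly(hm,hull,255)
    hm=cv2.dilate(hm,np.ones((25,25)))
    blk=cv2.inRange(hsv,(0,0,0),(180,140,75))&hm
    blk=cv2.morphologyEx(blk,cv2.MORPH_CLOSE,np.ones((7,7)))
    n,l2,st2,ce2=cv2.connectedComponentsWithStats(blk)
    return hull,m,l2,st2,ce2,hsv
if __name__=='__main__':
    for n,f in(('scene','s0'),('side','d0')):
        im=np.load(f'pics/{f}.npz')['im'];d=np.load(f'pics/{f}.npz')['d']
        hull,m,l2,st2,ce2,hsv=measure(n,im)
        q=cv2.approxPolyDP(hull,6,True)[:,0]; print(n,'ledge hull',q.tolist()); print(toplane(n,q,.06).round(3).tolist())
        for i in range(1,len(st2)):
            if st2[i,4]>200:
                c=np.vstack(cv2.findContours((l2==i).astype(np.uint8),0,2)[0]); r=cv2.minAreaRect(c); q=cv2.approxPolyDP(cv2.convexHull(c),5,True)[:,0]
                P=toplane(n,q,.068); print(' black',st2[i],q.tolist(),P.round(3).tolist(), np.linalg.norm(P-np.roll(P,1,0),axis=1).round(3))
        x0,y0,w,h=cv2.boundingRect(hull); x0-=40;y0-=40;w+=80;h+=80
        cr=im[max(0,y0):y0+h,max(0,x0):x0+w]; s=min(800/cr.shape[1],600/cr.shape[0]); print('crop',x0,y0,s)
        cv2.imwrite(f'pics/{f}c.png',cv2.resize(cr,None,fx=s,fy=s,interpolation=cv2.INTER_CUBIC))
E
python3 m.py
```

```text
blue comp [389.  32.] 10295 [-0.597 -0.639  0.06 ]
 blue comp [602. 118.] 2197 [-0.574  0.379  0.06 ]
 blue comp [322. 204.] 4449 [0.484 0.021 0.06 ]
scene ledge hull [[243, 176], [287, 154], [387, 215], [345, 253]]
[[0.577, -0.223, 0.06], [0.41, -0.218, 0.06], [0.381, 0.171, 0.06], [0.559, 0.186, 0.06]]
 black [ 275  169   61   45 1423] [[303, 169], [335, 194], [306, 213], [275, 183]] [[0.428, -0.12, 0.068], [0.433, 0.023, 0.068], [0.544, 0.024, 0.068], [0.53, -0.127, 0.068]] [0.103 0.144 0.111 0.152]
crop 203 114 3.3333333333333335
 blue comp [335. 222.] 5918 [ 0.486 -0.037  0.06 ]
side ledge hull [[311, 162], [404, 245], [354, 285], [265, 193]]
[[0.56, 0.192, 0.06], [0.593, -0.206, 0.06], [0.409, -0.228, 0.06], [0.381, 0.165, 0.06]]
 black [ 307  200   61   54 1742] [[339, 200], [367, 237], [334, 253], [307, 214]] [[0.538, 0.015, 0.068], [0.524, -0.133, 0.068], [0.421, -0.124, 0.068], [0.435, 0.025, 0.068]] [0.104 0.149 0.103 0.15 ]
crop 225 122 2.9411764705882355
```

View pics/s0c.png

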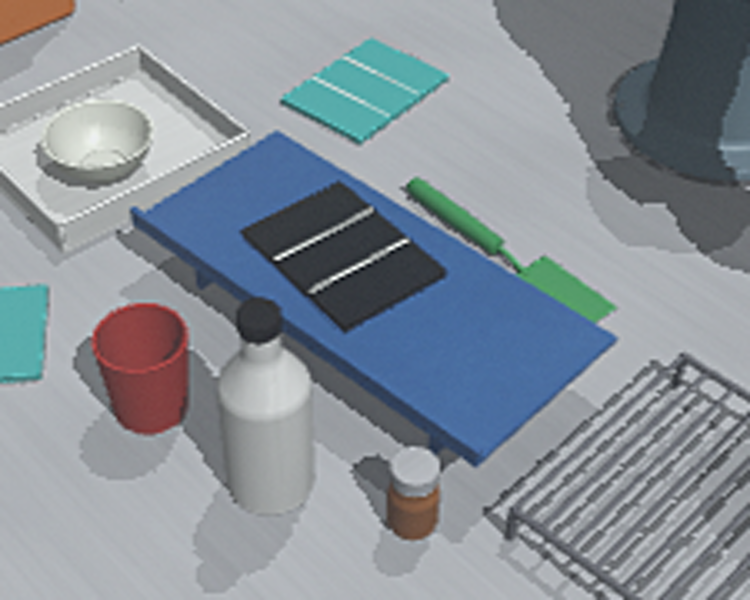

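View pics/d0c.png

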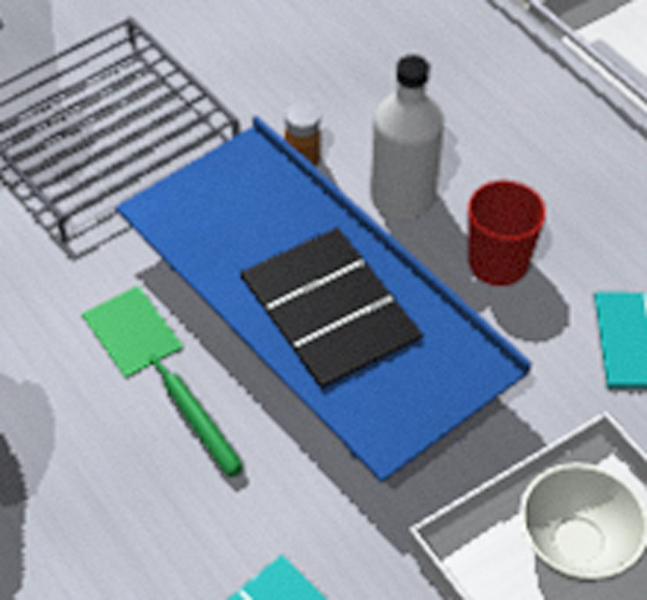

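```bash
cat > g.py <<'E'
from h import *
from scipy.spatial.transform import Rotation as Rn
def go(target,ang,n=1):
    s=status.observe(); w,x,y,z=s['tool_rot']; R=Rn.from_quat([x,y,z,w]); M=R.as_matrix()
    d=M.T@(np.array(target)-s['position']); a=np.degrees(np.arctan2(M[1,0],M[0,0]))
    turn=-(((ang-a)+180)%360-180)
    print('t',round(s['t'],2),'pos',s['position'].round(4),'toolx ang',round(a,2),'tilt',M[2].round(4),'F',np.array(s['contact_force']).round(2),'gap',round(s['finger_gap'],3),'q',np.round(s['qpos'],2))
    print('delta tool mm',(d*1000).round(1),'turn deg',round(turn,2))
if __name__=='__main__':
    import sys; a=list(map(float,sys.argv[1:])); go(a[:3],a[3])
E
python3 g.py .494 -.15 .25 94.1
python3 - <<'E'
from h import *
print(toplane('scene',[(283,262),(247,240),(327,273)],0).round(3))
E
```

```text
t 0.1 pos [0.2038 0.5371 0.2475] toolx ang 159.21 tilt [ 2.0e-04 -1.8e-03 -1.0e+00] F [ 0.52  0.53 -0.39] gap 0.998 q [1.1  0.38 0.08 1.27 0.   1.46]
delta tool mm [-515.1 -539.4   -1.7] turn deg 65.11
[[ 0.664  0.067  0.   ]
 [ 0.69  -0.057  0.   ]
 [ 0.603  0.17   0.   ]]
```

Call:
play_rows:
  plan:
    - [[0,0,-0.03,0,0.4],[0,0,0,8,0.4],[0,0,0,8,0.4],[0,0,0,8,0.4],[0,0,0,8,0.4]]

```text
t: 0.72
position: [0.2029, 0.5354, 0.2753]
tool_rot: [-0.0, 0.453, 0.892, -0.004]
contact_force: [0.4, 0.2, 0.9]
finger_gap: 0.703
```

```bash
python3 g.py .494 -.15 .25 94.1
```

```text
t 0.72 pos [0.2029 0.5354 0.2753] toolx ang 126.18 tilt [-0.0039 -0.0078 -1.    ] F [0.44 0.17 0.91] gap 0.703 q [1.1  0.38 0.15 1.35 0.   2.04]
delta tool mm [-724.9 -169.4   29.4] turn deg 32.08
```

Call:
play_rows:
  plan:
    - [[0,0,0,8,0.4],[0,0,0,8,0.4],[0,0,0,8,0.4],[0,0,0,8,0.4],[-0.05,0.02,0,0,0.4]]

```text
t: 1.35
position: [0.2245, 0.4864, 0.2721]
tool_rot: [0.002, 0.687, 0.727, -0.007]
contact_force: [1.1, -0.6, 1.0]
finger_gap: 0.699
```

```bash
python3 g.py .494 -.15 .25 94.1
```

```text
t 1.35 pos [0.2245 0.4864 0.2721] toolx ang 93.26 tilt [-0.0124 -0.0076 -0.9999] F [ 1.07 -0.56  0.98] gap 0.699 q [ 1.02  0.3   0.04  1.32 -0.    2.53]
delta tool mm [-650.4  233.1   28.3] turn deg -0.84
```

Call:
play_rows:
  plan:
    - [[-0.05,0.03,0,0,0.4],[-0.05,0.03,0,0,0.4],[-0.05,0.02,0,0,0.4],[-0.05,0.02,0,0,0.4],[-0.05,0.02,0,0,0.4]]

```text
t: 1.98
position: [0.3606, 0.2361, 0.2722]
tool_rot: [0.002, 0.685, 0.728, -0.009]
contact_force: [0.6, 0.4, 0.2]
finger_gap: 0.701
```

Call:
play_rows:
  plan:
    - [[-0.05,0.02,0,0,0.4],[-0.05,0.02,0,0,0.4],[-0.05,0.02,0,0,0.4],[-0.05,0.02,0,0,0.4],[-0.05,0.02,0,0,0.4]]

```text
t: 2.6
position: [0.4769, -0.016, 0.2737]
tool_rot: [0.001, 0.685, 0.728, -0.009]
contact_force: [1.3, 1.1, 0.5]
finger_gap: 0.698
```

```bash
python3 g.py .494 -.15 .25 94.1
```

```text
t 2.6 pos [ 0.4769 -0.016   0.2737] toolx ang 93.49 tilt [-0.0143 -0.0113 -0.9998] F [1.26 1.09 0.5 ] gap 0.698 q [-0.16  0.18 -0.12  1.28 -0.02  1.35]
delta tool mm [-134.5    9.2   25.5] turn deg -0.61
```

Call:
play_rows:
  plan:
    - [[-0.05,0.003,0,0,0.4],[-0.045,0.003,0,0,0.4],[-0.04,0.003,0,-0.6,0.4],[0,0,0,0,0.4]]

```text
t: 3.1
position: [0.4944, -0.1581, 0.2732]
tool_rot: [-0.0, 0.683, 0.73, -0.01]
contact_force: [-0.5, 0.2, -0.4]
finger_gap: 0.701
```

```bash
python3 g.py .494 -.15 .25 94.1
python3 - <<'E'
from h import *
import json
s=status.observe(); cap('wrist','w1'); np.savez('pics/w1s.npz',p=s['position'],q=s['tool_rot'])
print(eyes.get_calibration('wrist'))
E
```

```text
t 3.1 pos [ 0.4944 -0.1581  0.2732] toolx ang 93.79 tilt [-0.013  -0.0141 -0.9998] F [-0.52  0.25 -0.39] gap 0.701 q [-0.42  0.26 -0.01  1.3  -0.02  1.08]
delta tool mm [ 8.4  0.5 23. ] turn deg -0.31
{'camera_matrix': array([[318.58455587,   0.        , 323.37806028],
       [  0.        , 318.58455587, 199.77710056],
       [  0.        ,   0.        ,   1.        ]]), 'T_tool_cam': array([[-1.13440885e-04, -9.44624043e-01, -3.28154543e-01,
         8.57552581e-02],
       [ 9.99999934e-01,  6.25473713e-06, -3.63698308e-04,
         5.53489312e-05],
       [ 3.45610687e-04, -3.28154563e-01,  9.44623980e-01,
        -1.26459419e-01],
       [ 0.00000000e+00,  0.00000000e+00,  0.00000000e+00,
         1.00000000e+00]])}
```

View pics/w1.png

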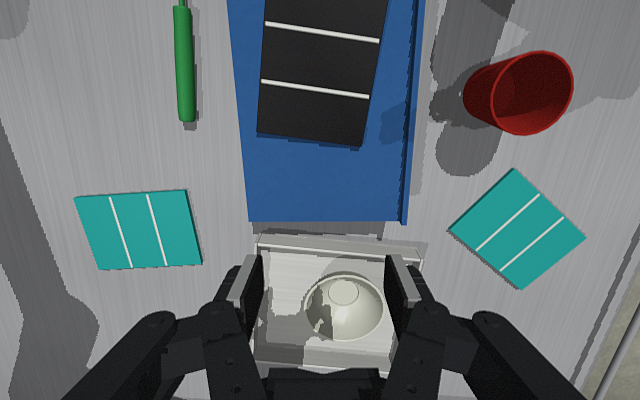

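The wrist view shows the plate's rear edge from (257,132) to (361,148), and the ledge's pan end from (250,221) to (402,223). I convert both to world points.

```bash
cat > w.py <<'E'
from h import *
from scipy.spatial.transform import Rotation as Rn
def wplane(tag,uv,z):
    s=np.load(f'pics/{tag}s.npz'); w,x,y,zz=s['q']; M=Rn.from_quat([x,y,zz,w]).as_matrix()
    c=eyes.get_calibration('wrist'); K=np.array(c['camera_matrix']);T=np.array(c['T_tool_cam'])
    C=M@T[:3,3]+s['p']; out=[]
    for p in uv:
        r=M@T[:3,:3]@np.linalg.solve(K,[*p,1]); out.append(C+r*(z-C[2])/r[2])
    return np.array(out)
E
python3 - <<'E'
from w import *
P=wplane('w1',[(257,132),(361,148),(261,82),(368,98)],.068);print('plate',P.round(4),np.linalg.norm(P[0]-P[1]),np.degrees(np.arctan2(*(P[1]-P[0])[1::-1])))
L=wplane('w1',[(250,221),(402,223),(240,132),(228,0)],.06);print('ledge',L.round(4),np.linalg.norm(L[0]-L[1]))
for a,b in((0,1),(0,2),(0,3)): print(np.degrees(np.arctan2(*(L[b]-L[a])[1::-1])))
E
```

```text
plate [[ 0.4206 -0.1214  0.068 ]
 [ 0.5288 -0.1305  0.068 ]
 [ 0.4248 -0.0728  0.068 ]
 [ 0.5305 -0.0807  0.068 ]] 0.10856894621975834 -4.824405356680471
ledge [[ 0.4103 -0.2256  0.06  ]
 [ 0.5862 -0.2154  0.06  ]
 [ 0.401  -0.1238  0.06  ]
 [ 0.3928 -0.0036  0.06  ]] 0.17620341198981593
3.311559108941048
95.18863309653017
94.51260625809874
```

Call:
play_rows:
  plan:
    - [[0,-0.003,0.05,-0.4,0.4],[0,0,0.05,0,0.4],[0,0,0.04,0,0.4],[0,0,0.02,0,0.4],[0,0,0,0,0.4]]

```text
t: 3.78
position: [0.488, -0.1528, 0.1092]
tool_rot: [-0.001, 0.678, 0.735, -0.009]
contact_force: [0.2, 0.5, -0.2]
finger_gap: 0.703
```

```bash
python3 g.py .4917 -.1584 .082 94.2
python3 - <<'E'
from h import *
s=status.observe(); cap('wrist','w2'); np.savez('pics/w2s.npz',p=s['position'],q=s['tool_rot']); im,d=cap('side','d2'); 
cr=im[150:300,230:430]; cv2.imwrite('pics/d2c.png',cv2.resize(cr,None,fx=4,fy=4))
E
```

```text
t 3.77 pos [ 0.488  -0.1528  0.1092] toolx ang 94.65 tilt [-0.0096 -0.0144 -0.9999] F [ 0.22  0.45 -0.21] gap 0.703 q [-0.42  0.35 -0.34  0.89 -0.02  1.07]
delta tool mm [-5.6  3.6 27.2] turn deg 0.45
```

View pics/w2.png

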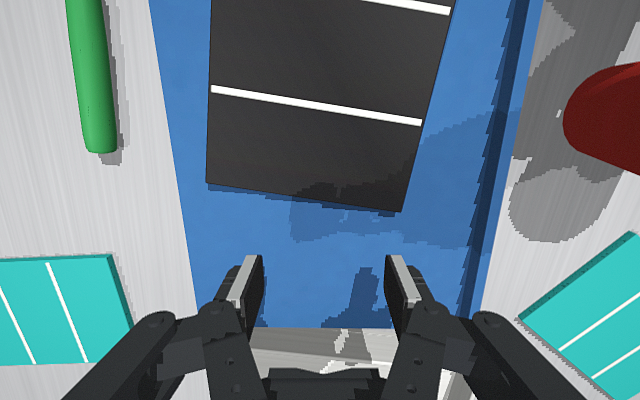

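View pics/d2c.png

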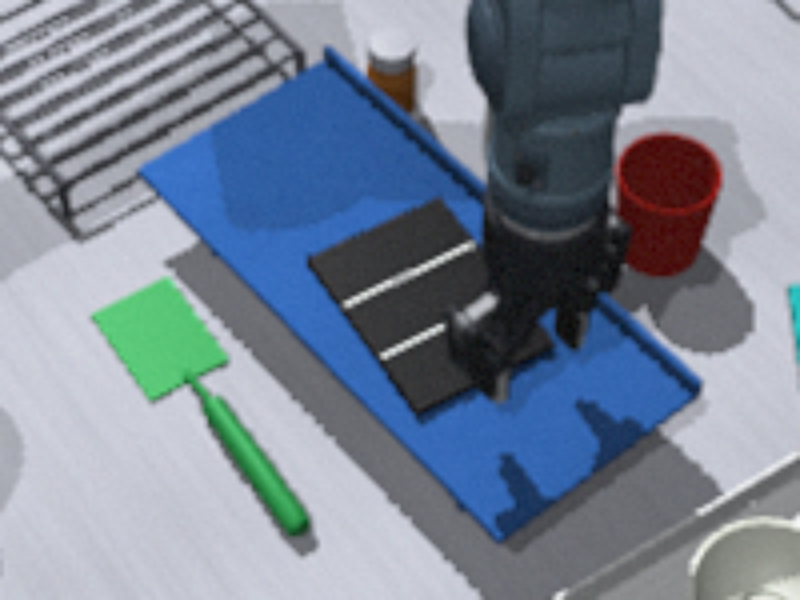

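Run:
```python
from w import *
z=np.load('pics/w2.npz')['d']; c=eyes.get_calibration('wrist'); K=np.array(c['camera_matrix']);T=np.array(c['T_tool_cam'])
v,u=np.mgrid[235:330,200:450]; d=z[235:330,200:450]
P=np.stack([(u-K[0,2])/K[0,0]*d,(v-K[1,2])/K[1,1]*d,d],-1)@T[:3,:3].T+T[:3,3]
m=(d>0)&(d<.2)&(abs(P[...,0])<.02)
Q=P[m]; print(m.sum()); 
for s in(-1,1):
    q=Q[Q[:,1]*s>0]; q=q[np.argsort(q[:,2])]; print(np.percentile(q,[0,2,50,98,100],axis=0).round(4)); print(q[-8:].round(4))
```

```text
13934
[[-0.02   -0.0773 -0.0448]
 [-0.0175 -0.0734 -0.0422]
 [ 0.0001 -0.0329  0.0477]
 [ 0.0139 -0.0027  0.0502]
 [ 0.0155 -0.0002  0.0514]]
[[-0.0082 -0.065   0.0508]
 [-0.0048 -0.0708  0.0508]
 [-0.0097 -0.0726  0.0508]
 [-0.0118 -0.066   0.0509]
 [-0.0111 -0.0359  0.0509]
 [-0.0035 -0.0751  0.051 ]
 [-0.0071 -0.0768  0.0512]
 [-0.0024 -0.0751  0.0514]]
[[-0.02    0.0004 -0.0446]
 [-0.0187  0.0029 -0.0421]
 [-0.0002  0.0336  0.047 ]
 [ 0.0139  0.0747  0.0491]
 [ 0.0154  0.0783  0.05  ]]
[[-0.0091  0.0103  0.0498]
 [-0.0119  0.0291  0.0498]
 [-0.0029  0.0041  0.0498]
 [-0.0023  0.0194  0.0498]
 [-0.0071  0.0035  0.0499]
 [-0.0148  0.0085  0.0499]
 [-0.0091  0.0047  0.0499]
 [ 0.0017  0.0327  0.05  ]]
```

Call:
play_rows:
  plan:
    - [[-0.004,0,0.008,0.4,0.4],[0,0,0.008,0,0.4],[0,0,0,0,0.4]]

```text
t: 4.25
position: [0.4923, -0.1589, 0.0971]
tool_rot: [0.003, 0.68, 0.733, -0.007]
contact_force: [-0.7, 0.4, -0.1]
finger_gap: 0.702
```

```bash
python3 g.py .4917 -.1584 .082 94.2
```

```text
t 4.25 pos [ 0.4923 -0.1589  0.0971] toolx ang 94.24 tilt [-0.0144 -0.0057 -0.9999] F [-0.7   0.38 -0.12] gap 0.702 q [-0.43  0.36 -0.35  0.85 -0.02  1.07]
delta tool mm [ 0.7 -0.4 15.1] turn deg 0.04
```

Run:
```python
from w import *
z=np.load('pics/w2.npz')['d']; c=eyes.get_calibration('wrist'); K=np.array(c['camera_matrix']);T=np.array(c['T_tool_cam'])
v,u=np.mgrid[200:340,150:500]; d=z[200:340,150:500]
P=np.stack([(u-K[0,2])/K[0,0]*d,(v-K[1,2])/K[1,1]*d,d],-1)@T[:3,:3].T+T[:3,3]
Q=P[(d>0)&(P[...,2]<.035)&(P[...,2]>-.02)&(abs(P[...,1])<.06)]
for s in(-1,1):
    q=Q[Q[:,1]*s>0]; q=q[np.argsort(q[:,2])]; print(len(q),q[-10::3].round(4),q[:,0].max(),abs(q[:,1]).min())
```

```text
1599 [[ 0.0005 -0.0298  0.0104]
 [-0.0002 -0.0299  0.0105]
 [ 0.0012 -0.0298  0.011 ]
 [ 0.0083 -0.03    0.0113]] 0.013376618285598524 0.029374997574799517
1611 [[ 0.0049  0.0302  0.0105]
 [-0.002   0.0301  0.0107]
 [-0.001   0.0301  0.011 ]
 [ 0.0006  0.0301  0.0112]] 0.0132063163914682 0.029551397612831223
```

Call:
play_rows:
  plan:
    - [[0,0,0.01,0,0.4],[0,0,0.007,0,0.4],[0,0,0,0,0.4]]

```text
t: 4.62
position: [0.4923, -0.1594, 0.079]
tool_rot: [0.003, 0.681, 0.733, -0.007]
contact_force: [0.4, 0.3, -0.3]
finger_gap: 0.701
```

```bash
python3 g.py .4917 -.1584 .0745 94.2
```

```text
t 4.62 pos [ 0.4923 -0.1594  0.079 ] toolx ang 94.22 tilt [-0.0145 -0.0054 -0.9999] F [ 0.41  0.3  -0.35] gap 0.701 q [-0.43  0.38 -0.38  0.81 -0.02  1.07]
delta tool mm [ 1.1 -0.5  4.5] turn deg 0.02
```

Call:
play_rows:
  plan:
    - [[0,0,0.004,0,0.4],[0,0,0,0,0.4]]

```text
t: 4.88
position: [0.4922, -0.1594, 0.0748]
tool_rot: [0.003, 0.681, 0.733, -0.007]
contact_force: [-0.1, -0.5, -0.1]
finger_gap: 0.698
```

```bash
python3 g.py .4917 -.1584 .0745 94.2
```

```text
t 4.88 pos [ 0.4922 -0.1594  0.0748] toolx ang 94.22 tilt [-0.0144 -0.0056 -0.9999] F [-0.07 -0.52 -0.06] gap 0.698 q [-0.43  0.38 -0.38  0.8  -0.02  1.07]
delta tool mm [ 1.  -0.4  0.2] turn deg 0.02
```

Call:
play_rows:
  plan:
    - [[0.008,0,-0.0001,0,0.4],[0.008,0,-0.0001,0,0.4],[0.008,0,-0.0001,0,0.4],[0.008,0,-0.0001,0,0.4],[0.008,0,-0.0001,0,0.4]]

```text
t: 5.5
position: [0.4898, -0.1172, 0.0753]
tool_rot: [0.004, 0.681, 0.733, -0.007]
contact_force: [0.1, -0.3, -1.1]
finger_gap: 0.701
```

```bash
python3 g.py .4713 .0677 .0745 94.2;  python3 - <<'E'
from h import *
s=status.observe(); cap('wrist','w3'); np.savez('pics/w3s.npz',p=s['position'],q=s['tool_rot'])
E
```

```text
t 5.5 pos [ 0.4898 -0.1172  0.0753] toolx ang 94.21 tilt [-0.0154 -0.0041 -0.9999] F [ 0.07 -0.26 -1.07] gap 0.701 q [-0.35  0.36 -0.42  0.79 -0.02  1.15]
delta tool mm [185.8  -4.9  -2. ] turn deg 0.01
```

View pics/w3.png

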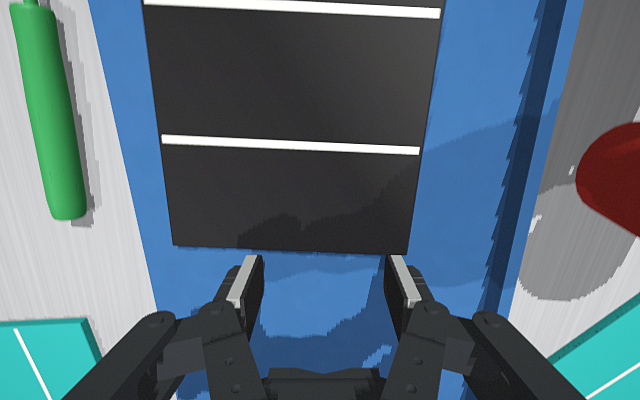

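Run:
```python
from w import *
P=wplane('w3',[(173,245),(407,254),(162,139),(419,151),(145,2),(440,14)],.068);Q=(P-[.4855,-.0195,0])[:,:2]
ex=np.array([.9973,.0732]);ey=np.array([-.0732,.9973]);print(np.c_[Q@ex,Q@ey].round(4))
```

```text
[[-0.0732 -0.081 ]
 [ 0.0365 -0.0855]
 [-0.0698 -0.0317]
 [ 0.0371 -0.0366]
 [-0.0674  0.0176]
 [ 0.0396  0.0137]]
```

Call:
play_rows:
  plan:
    - [[-0.008,0,0,0,0.4],[0,-0.009,0,0,0.4],[0,0,0.0005,0,0.4]]

```text
t: 5.92
position: [0.4802, -0.1252, 0.0748]
tool_rot: [0.003, 0.68, 0.733, -0.007]
contact_force: [-0.3, -0.5, 0.5]
finger_gap: 0.7
```

```bash
python3 g.py .4650 .0677 .0745 94.2
```

```text
t 5.92 pos [ 0.4802 -0.1252  0.0748] toolx ang 94.27 tilt [-0.014  -0.005  -0.9999] F [-0.26 -0.48  0.54] gap 0.7 q [-0.37  0.35 -0.44  0.78 -0.01  1.12]
delta tool mm [193.5  -0.8  -2.4] turn deg 0.07
```

Call:
play_rows:
  plan:
    - [[0.01,0,-0.0001,0,0.4],[0.012,0,-0.0001,0,0.4],[0.012,0,-0.0001,0,0.4],[0.012,0,-0.0001,0,0.4],[0.012,0,-0.0001,0,0.4]]

```text
t: 6.55
position: [0.4762, -0.0646, 0.0748]
tool_rot: [0.004, 0.681, 0.733, -0.007]
contact_force: [-0.0, -2.2, 0.3]
finger_gap: 0.699
```

Call:
play_rows:
  plan:
    - [[0.012,0,-0.0001,0,0.4],[0.012,0,-0.0001,0,0.4],[0.012,0,-0.0001,0,0.4],[0.01,0,-0.0001,0,0.4],[0.008,0,-0.0001,0,0.4]]

```text
t: 7.18
position: [0.4721, -0.0067, 0.0748]
tool_rot: [0.005, 0.68, 0.733, -0.007]
contact_force: [-0.9, -2.1, 0.9]
finger_gap: 0.701
```

```bash
python3 g.py .4650 .0677 .0745 94.2;  python3 - <<'E'
from h import *
s=status.observe(); cap('wrist','w4'); np.savez('pics/w4s.npz',p=s['position'],q=s['tool_rot'])
E
```

```text
t 7.17 pos [ 0.4721 -0.0067  0.0748] toolx ang 94.26 tilt [-0.0167 -0.0032 -0.9999] F [-0.9  -2.07  0.91] gap 0.701 q [-0.14  0.31 -0.5   0.76 -0.02  1.36]
delta tool mm [74.8 -1.6 -1. ] turn deg 0.06
```

View pics/w4.png

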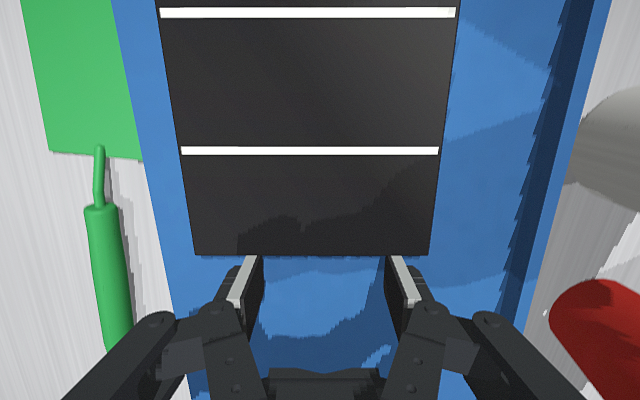

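Call:
play_rows:
  plan:
    - [[0.01,0,-0.0001,0,0.4],[0.01,0,-0.0001,0,0.4],[0.01,0,-0.0001,0,0.4],[0.01,0,-0.0001,0,0.4],[0.008,0,-0.0001,0,0.4]]

```text
t: 7.85
position: [0.4683, 0.0445, 0.0746]
tool_rot: [0.005, 0.68, 0.733, -0.007]
contact_force: [0.1, -2.6, 1.1]
finger_gap: 0.698
```

```bash
python3 g.py .4650 .0677 .0745 94.2;  python3 - <<'E'
from h import *
s=status.observe(); cap('wrist','w5'); np.savez('pics/w5s.npz',p=s['position'],q=s['tool_rot'])
for n,f,b in(('scene','s5',(130,270,230,400)),('side','d5',(130,300,220,420))):
    im,d=cap(n,f); cv2.imwrite(f'pics/{f}c.png',cv2.resize(im[b[0]:b[1],b[2]:b[3]],None,fx=4 if n=='scene' else 3.5,fy=4 if n=='scene' else 3.5,interpolation=2))
E
```

```text
t 7.85 pos [0.4683 0.0445 0.0746] toolx ang 94.24 tilt [-0.0163 -0.0032 -0.9999] F [ 0.05 -2.63  1.1 ] gap 0.698 q [-0.03  0.31 -0.5   0.76 -0.02  1.47]
delta tool mm [23.3 -1.6 -0.3] turn deg 0.04
```

View pics/s5c.png

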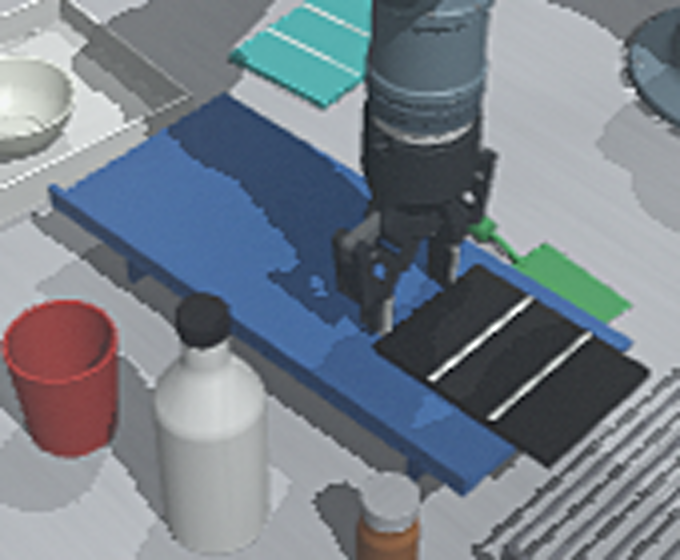

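View pics/d5c.png

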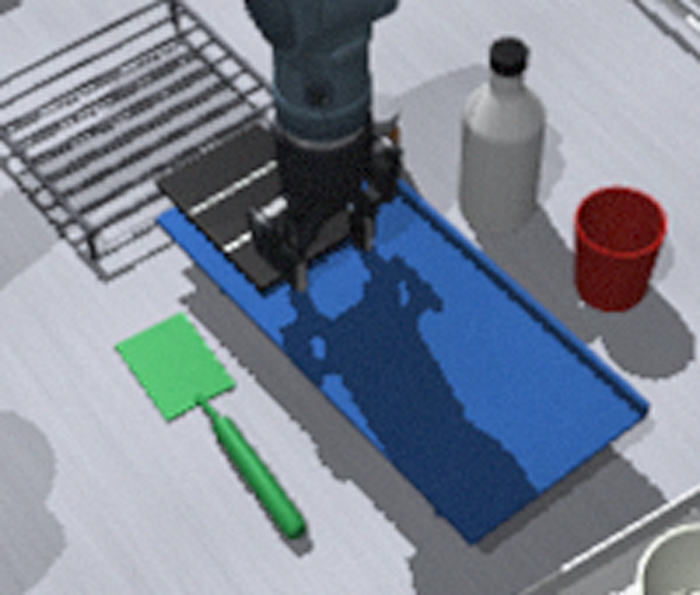

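View pics/w5.png

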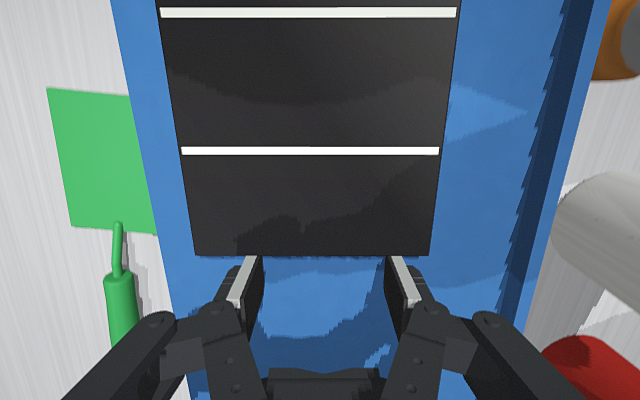

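```bash
cat > e.py <<'E'
from w import *
ex=np.array([.9973,.0732]);ey=np.array([-.0732,.9973])
def led(P): Q=(P-[.4855,-.0195,0])[:,:2]; return (np.c_[Q@ex,Q@ey]*1000).round(1).tolist()
if __name__=='__main__':
    print('scene end',led(toplane('scene',[(387.5,216),(346,253)],.06)),'line',led(toplane('scene',[(377.5,213.7),(353,234.2)],.068)),'tip',led(toplane('scene',[(392,223.5),(367,246)],.068)))
    print('side end near',led(toplane('side',[(266,192)],.06)),'line near',led(toplane('side',[(220+190/3.5,130+213/3.5)],.068)),'tip',led(toplane('side',[(220+158/3.5,130+182/3.5)],.068)))
    print('wrist',led(wplane('w5',[(195,255),(428,255),(182,150),(439,150),(161,12),(457,12)],.068)))
E
python3 e.py
```

```text
scene end [[-88.5, 201.3], [86.8, 201.5]] line [[-69.8, 180.4], [32.7, 178.9]] tip [[-67.3, 229.7], [38.8, 229.0]]
side end near [[-86.5, 193.4]] line near [[-68.7, 175.7]] tip [[-69.7, 220.8]]
wrist [[-72.9, 77.0], [36.6, 77.3], [-71.4, 126.8], [35.5, 126.9], [-71.4, 177.2], [35.8, 177.1]]
```

Call:
play_rows:
  plan:
    - [[0.006,0,-0.0001,0,0.4],[0.006,0,-0.0001,0,0.4],[0.003,0,0,0,0.4],[0,0,0,0,0.4]]

```text
t: 8.5
position: [0.4668, 0.0601, 0.0742]
tool_rot: [0.004, 0.681, 0.733, -0.007]
contact_force: [-0.0, -0.4, 0.7]
finger_gap: 0.703
```

```bash
python3 g.py .4650 .0677 .0745 94.2;  python3 - <<'E'
from h import *
for n,f,b in(('scene','s6',(180,260,320,420)),('side','d6',(150,230,240,340))):
    im,d=cap(n,f); cv2.imwrite(f'pics/{f}c.png',cv2.resize(im[b[0]:b[1],b[2]:b[3]],None,fx=7,fy=7,interpolation=2))
E
```

```text
t 8.5 pos [0.4668 0.0601 0.0742] toolx ang 94.23 tilt [-0.0159 -0.004  -0.9999] F [-0.04 -0.42  0.74] gap 0.703 q [ 0.    0.31 -0.5   0.76 -0.02  1.5 ]
delta tool mm [ 7.7 -1.2 -0.4] turn deg 0.03
```

View pics/s6c.png

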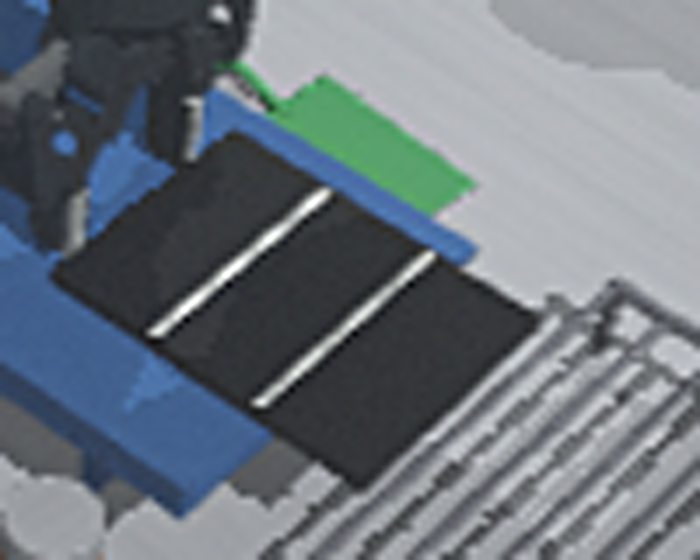

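View pics/d6c.png

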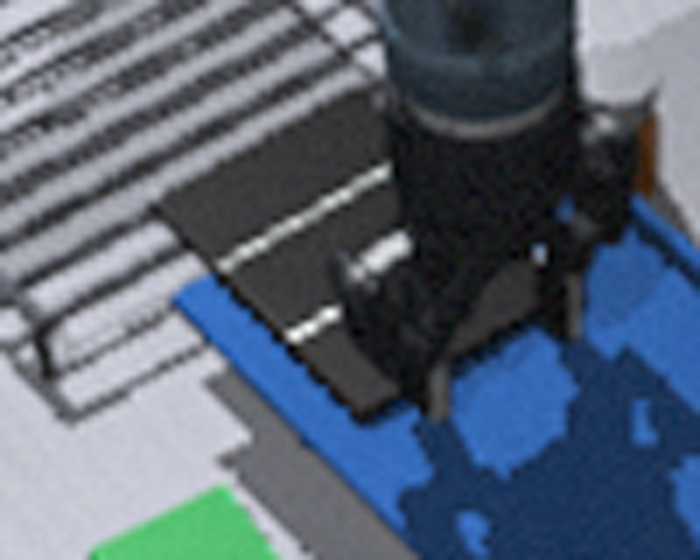

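Run:
```python
from e import *
f=lambda L,x0,y0:[(x0+a/7-.43,y0+b/7-.43) for a,b in L]
print('scene end',led(toplane('scene',f([(477,248),(270,432),(183,503)],320,180),.06)),'line',led(toplane('scene',f([(435,257),(260,404)],320,180),.068)),'tip',led(toplane('scene',f([(538,325),(360,485)],320,180),.068)))
print('side end near',led(toplane('side',f([(175,298),(208,279)],240,150),.06)),'line',led(toplane('side',f([(220,268),(388,172)],240,150),.068)),'tip',led(toplane('side',f([(157,206)],240,150),.068)))
```

```text
scene end [[-91.9, 199.5], [36.4, 199.6], [83.5, 197.8]] line [[-69.8, 194.4], [34.3, 192.3]] tip [[-68.1, 243.3], [39.1, 241.8]]
side end near [[-90.1, 195.6], [-73.4, 195.5]] line [[-69.5, 191.2], [17.5, 190.3]] tip [[-70.1, 236.5]]
```

Call:
play_rows:
  plan:
    - [[0.003,0,-0.0001,0,0.4],[0.003,0,0,0,0.4],[0,0,0,0,0.4]]

```text
t: 8.98
position: [0.4662, 0.0662, 0.0741]
tool_rot: [0.004, 0.681, 0.732, -0.007]
contact_force: [0.2, 0.2, 0.4]
finger_gap: 0.699
```

```bash
python3 g.py .4650 .0677 .0745 94.2
```

```text
t 8.97 pos [0.4662 0.0662 0.0741] toolx ang 94.2 tilt [-0.0156 -0.0043 -0.9999] F [0.18 0.16 0.45] gap 0.699 q [ 0.02  0.31 -0.5   0.76 -0.02  1.51]
delta tool mm [ 1.6 -1.  -0.4] turn deg -0.0
```

Call:
play_rows:
  plan:
    - [[-0.01,0,0,0,0.4],[-0.03,0,0,0,0.4],[-0.04,0,-0.03,0,0.4],[-0.05,0,-0.05,0,0.4],[-0.05,0,-0.05,0,0.4]]

```text
t: 9.6
position: [0.4758, -0.1028, 0.1941]
tool_rot: [-0.001, 0.678, 0.735, -0.008]
contact_force: [1.0, -0.4, 0.2]
finger_gap: 0.704
```

Call:
play_rows:
  plan:
    - [[-0.04,0,-0.05,0,0.4],[0,0,0,0,0.4]]

```text
t: 9.85
position: [0.4813, -0.1458, 0.2469]
tool_rot: [0.002, 0.68, 0.733, -0.007]
contact_force: [-0.5, 0.5, -0.6]
finger_gap: 0.695
```

```bash
python3 g.py .4650 .0677 .0745 94.2;  python3 - <<'E'
from h import *
s=status.observe(); cap('wrist','w7'); np.savez('pics/w7s.npz',p=s['position'],q=s['tool_rot'])
for n,f,b in(('scene','s7',(180,260,320,420)),('side','d7',(150,230,240,340))):
    im,d=cap(n,f); cv2.imwrite(f'pics/{f}c.png',cv2.resize(im[b[0]:b[1],b[2]:b[3]],None,fx=7,fy=7,interpolation=2))
E
```

```text
t 9.85 pos [ 0.4813 -0.1458  0.2469] toolx ang 94.26 tilt [-0.013  -0.0071 -0.9999] F [-0.53  0.5  -0.63] gap 0.695 q [-0.41  0.23 -0.12  1.21 -0.01  1.08]
delta tool mm [216.3   0.9 169.6] turn deg 0.06
```

View pics/s7c.png

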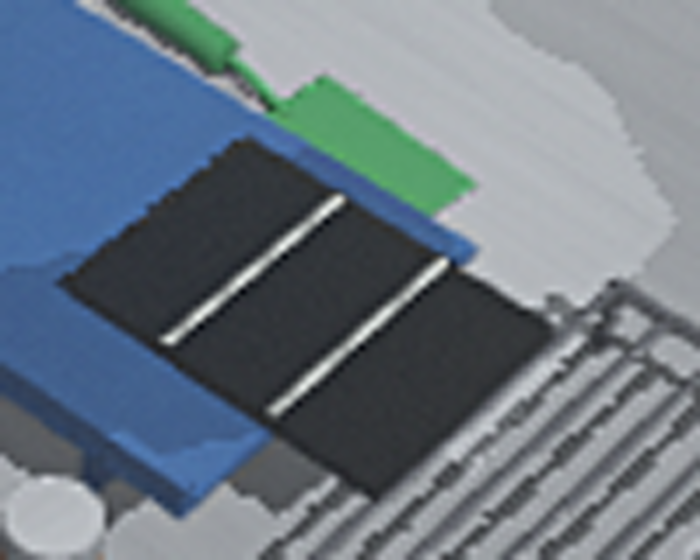

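View pics/d7c.png

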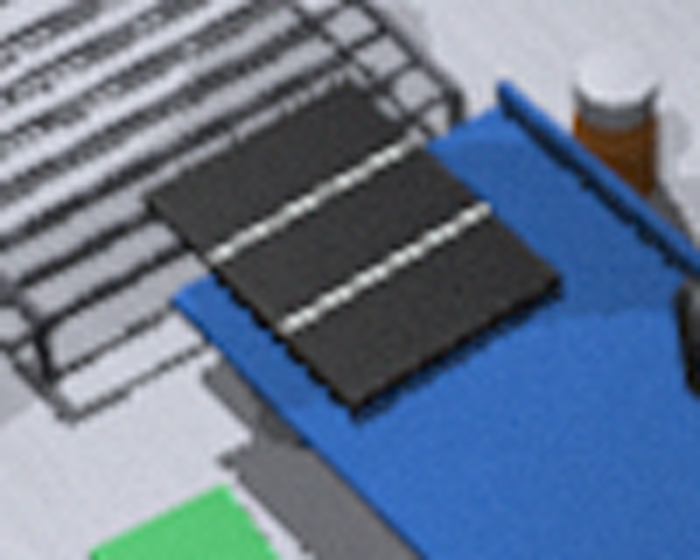

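View pics/w7.png

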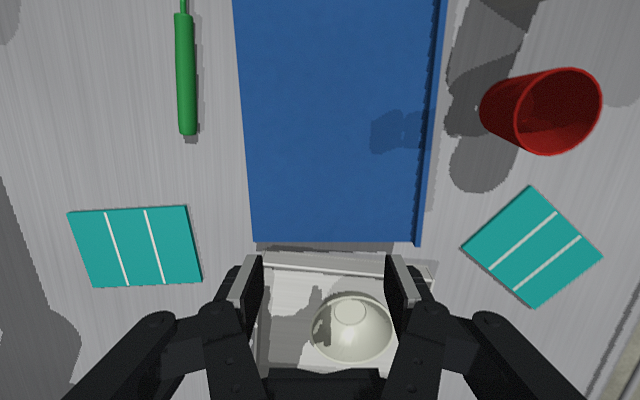

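Run:
```python
from e import *
f=lambda L,x0,y0:[(x0+a/7-.43,y0+b/7-.43) for a,b in L]
print('scene end',led(toplane('scene',f([(477,250),(270,432),(183,506)],320,180),.06)),'line',led(toplane('scene',f([(447,263),(272,412)],320,180),.068)),'tip',led(toplane('scene',f([(552,333),(375,495)],320,180),.068)),'rear',led(toplane('scene',f([(240,138),(60,282)],320,180),.068)))
print('side end near',led(toplane('side',f([(175,298),(430,150),(495,112)],240,150),.06)),'line',led(toplane('side',f([(212,258),(412,147)],240,150),.068)),'tip',led(toplane('side',f([(147,200),(347,82)],240,150),.068)),'rear',led(toplane('side',f([(358,408),(560,285)],240,150),.068)))
print('wrist rear end',led(wplane('w7',[(253,241),(418,244)],.06)))
```

```text
scene end [[-91.1, 200.2], [36.4, 199.6], [84.5, 198.7]] line [[-70.4, 199.6], [34.2, 197.9]] tip [[-68.3, 249.5], [39.1, 248.4]] rear [[-69.1, 98.7], [39.4, 99.2]]
side end near [[-90.1, 195.6], [43.4, 195.2], [79.0, 195.3]] line [[-68.9, 197.9], [34.2, 195.4]] tip [[-71.4, 242.0], [35.6, 244.1]] rear [[-69.5, 94.8], [34.6, 94.4]]
wrist rear end [[-91.9, -199.6], [88.8, -202.4]]
```

The scene view has the plate's front white line, (447,263)–(272,412) in the crop, on the ledge end to within about 1 mm. The side view agrees. Overhang is about 49 mm, the plate is parallel to the ledge, and the spatula, grate and shaker haven't moved. The arm is clear, so I'm handing in.

```bash
python3 -c "
from h import *
print(job.hand_in())"
```

```text
the job is handed in; nothing more can be done
None
```

I pushed the black plate along the ledge towards the grate until its front third sticks out past the end, then handed the job in. The half-open fingertips pushed on its rear edge. This also took out the starting skew of about 9°. The robot's clock read about 10 s at the end.

Last checks, after the arm had backed off to about 0.25 m height:

| Check | Scene camera | Side camera |
|---|---|---|
| Front white line relative to the ledge end | about 0–1 mm short | about 0–2 mm past |
| Overhang (50 mm wanted) | about 49 mm | about 47–49 mm |

- **Alignment:** the plate is parallel to the ledge within about 1°, lying flat, with its near side about 20 mm in from the ledge's open long side.
- **Forces:** the readings taken while pushing stayed below 3 N.
- **Other objects:** the grate, spatula and shaker showed no movement in the images. I saw no contact with the bottle, cup, pan, bowl or turquoise plates, but I did not measure their positions again.
- **Disagreement:** the two cameras put the ledge end about 4 mm apart (200 mm against 195 mm from its centre). I therefore compared the line with the end within each camera's own image.

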